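# Lock the notched block in the bench fixture

## Robot

A 6-joint arm with a two-finger parallel gripper is mounted at the origin on the work surface. World frame = base frame: x ahead of the robot, y to its left, z up, the work surface at z = 0. Lengths are in m, angles in rad, forces in N, time in s.
With the tool pointing down it reaches from about 0.3 to 0.75 m from the base axis. Payload 8.5 kg.
Tool frame: the origin (TCP) lies on the mounting face of the last link; the fingertips stand 173 mm ahead of it and the grasp point (between the pads) lies 155 mm ahead of it (tip_reach is the distance from the TCP to the fingertips, in m); z points along the fingers, y is the direction in which the jaws open and shut (so a half turn about z gives the same grasp; the last joint's range is limited). The gripper opens to 85 mm and grips with 20 to 120 N. Pads are 22 mm wide; open, the fingers measure 114 mm over their backs; the gripper's body (76 mm by 85 mm) begins 54 mm behind the grasp point. The pads swing forward as they close: fully open they stand 13 mm farther back than shut.
Start: joints at [-1.495, 0.381, 1.297, -0, 1.464, -0.215], TCP at [0.158, -0.527, 0.405] pointing down, gripper open.
Joint ranges: [-3.11, 3.11], [-0.89, 2.33], [0.22, 2.48], [-1.42, 4.56], [0.17, 2.85], [-2.88, 2.88]. Speed limits (rad/s): [2.39, 2.39, 3.14, 3.14, 3.14, 3.14].

## Interface

Orientations are given as a rotation vector (axis times angle).
In Python, from rig import * gives the robot as it stands.
- The arm moves only by the tool drive_tool, never from a script. Its argument "deltas" is a list of rows, each an object of numbers: "tx", "ty", "tz": the shift along the tool's x, y, z as a fraction of full scale; "ax", "ay", "az": the turn, a rotation vector about the tool's x, y, z as a fraction of full scale; "claw": the closure, from 0 (fully open) to 1 (shut). A call has 1 to 10 rows; each row is the pose to reach, as a shift and turn from the pose commanded when the call began, along the tool's axes at that moment, turning the shorter way round; what a row does not reach only later rows make up. Full scale, the value 1, is 0.4 m for a shift and 360 degrees for a turn. A row lasts 1/8 s, in which the tool goes at most 62.5 mm and 10.7 degrees, less where a joint would pass 70% of its speed; a pose out of reach is approached as far as the arm can. A call with a number of a shift or a turn outside -1 to 1 is refused whole. A call with a gripper value outside its range is refused whole. The fingers move at their own pace and stop on an object; "squeeze" is the grip in N (left out, the last holds). Time passes only in rows, so rows that repeat a pose let the fingers close. It gives the time, the measured TCP pose, the force and the opening at its end, in the units of the state.
- get_obs(): the state, without advancing time (a new reading comes with each control period).
- capture(name): name is "side" or "top"; returns a dict with "frame" (480x640x3 uint8, red, green, blue), "mtx" (3x3 intrinsics, pixels), "k1" (the pictures are not rectified: a ray, as slopes to the right and down, at radius r is drawn at 1 + k1 r^2 times it, then the intrinsics apply), "R" (3x3) and "t" (3): a world point X has camera coordinates R X + t. Camera axes: x right, y down, z forward; pixel columns grow to the right and rows downward; lengths in m; the calibration is good to about 2 mm. A picture is of the moment at which its call begins. There is no depth.
- sign_off(): hands the job in, once; it reports no verdict.
The state is a dict: "time": time; "qpos": joint angles; "joint_vel": joint speeds; "effort": joint torques, N m; "tcp_pos": TCP position; "orientation": TCP orientation; "wrist_force": force on the tool from outside, world axes, zero at the start; "moment": the same for the moment, N m; "width": finger opening in m.
Only numpy, scipy, OpenCV 4.12 (cv2) and the standard library are available. Lean on these libraries where they do the work, as an engineer would, in place of code of your own. Each camera call takes 0.05 s, during which the arm holds its last target. There are 200 camera calls.

## Task

Secure the notched wooden block in the bench fixture for carving: draw the steel bolt fully back, lay the block in the fixture's shallow pocket, notch up, so that it sits flat on the pocket's floor with its notch in line with the bolt, then slide the bolt through the notch and fully home in its keeper. Leave the uncut block of the same size, the glue bottle and the roll of tape where they are.

Things in the scene. Friction and masses are not known exactly. Their poses are not given: they have to be found in the camera images.
- fixture: Fixed plywood board 140 (x) x 368 (y) x 18 mm. Along its y: slotted bolt track (y -177 to 16 mm, 56 wide, top 75 mm above bench), pocket (centre y 86 mm), steel keeper bridge (y 152 to 178 mm, 42 wide, top 84 mm above bench, opening 22 wide x 24 high). Origin: centre of the board's underside, on the bench; z up, y from track to keeper. Turned up to 20 degrees.
- pocket (a point): Centre of the pocket's floor, 18 mm above the bench; axes as the fixture's. The pocket is a rectangle 96 (x) x 46 (y) mm inside wooden lips 12 mm high, 8 mm thick on the y sides, 14 mm on the x sides. Along y the keeper begins 66 mm from the centre; the nose of the fully drawn bolt is 68 mm from it on the other side.
- bolt (a joint): Travel (m) of the steel bolt, a round rod 16 mm in diameter, axis 63 mm above the bench, along the fixture's +y: 0 = fully back, 0.155 = fully home (end stop), nose 21 mm inside the keeper. It starts part way across the empty pocket. Sliding takes about 3 N; it stays where left.
- bolt_knob (a point): Point on the axis of the bolt's upright knob, 100 mm above the bench. The knob is a dark steel cylinder 20 mm in diameter, from 78 to 118 mm above the bench; it moves with the bolt (fixture x = 0, y = -0.159 m + travel). It can be pinched from above or pushed.
- notched: Loose brown wooden block 90 (x) x 40 (y) x 56 mm high, about 130 g, with a notch 26 mm wide, 22 mm deep across the middle of its top, running along its y (the 40 mm way). Origin: centre of its underside; z up. Starts on the bench notch up, to the left or right of the fixture. Same either way round.
- uncut: Loose block of the same wood and outside size, 90 x 40 x 56 mm, with a plain flat top and no notch: a bystander on the other side of the fixture. Origin: centre of its underside.
- glue: White glue bottle with a pointed nozzle, 66 mm in diameter, 185 mm high, a bystander beyond the fixture. Origin: centre of its underside.
- tape: Roll of paper tape lying flat, 100 mm in diameter, 24 mm high, a bystander beyond the fixture. Origin: centre of its underside.
There are look-alikes about, which are no part of the job. Leave any green or yellow look-alike of the notched alone.

How it is judged:
By the outcome, as a careful person would: the job done as asked, in the order asked, and still so for the second after the job is handed in, with the robot touching nothing.
It also fails if it takes over 67 s, if anything falls off the work surface, if the arm or the gripper's body presses on something with over 40 N, if the wrist force passes 120 N, or if a joint passes its speed limit or range.

## Working session

There is one attempt and no reset: what is moved stays moved. The work goes in short steps, Python scripts to look and compute and a tool call to move; the robot and the scene stay as the last step left them, time stands still between calls to the robot, and variables do not carry over. Pictures are saved under pics/ and viewed, about 8 in all and at most 12, crops included, and the job is handed in when it is done.

Besides the shell and the picture viewer there is one more tool, called after "Emit:" by a JSON object that holds its "method" and its "body". drive_tool: Moves the arm, as the interface text tells. Shift numbers are shares of 0.4 m and turn numbers shares of 360 degrees, none past 1 either way. Its arguments: {"type":"object","properties":{"deltas":{"type":"array","items":{"type":"object","properties":{"tx":{"type":"number"},"ty":{"type":"number"},"tz":{"type":"number"},"ax":{"type":"number"},"ay":{"type":"number"},"az":{"type":"number"},"claw":{"type":"number"}}}},"squeeze":{"type":"number"}},"required":["deltas"]}

```bash
mkdir -p pics; ls; python3 - <<'E'
from rig import *
import cv2
o=get_obs();print(o)
for n in("top","side"):
    c=capture(n);cv2.imwrite(f"pics/{n}0.png",c["frame"][:,:,::-1]);print(n,c["mtx"].tolist(),c["k1"],c["R"].tolist(),c["t"].tolist())
E
```

```text
pics
{'time': 0.0, 'qpos': array([-1.49527016e+00,  3.81209680e-01,  1.29825308e+00, -6.65244266e-06,
        1.46357161e+00, -2.15309537e-01]), 'joint_vel': array([ 0.00061364, -0.00066088, -0.00180484,  0.00044157,  0.00039083,
       -0.00042937]), 'effort': array([ 5.19797177e-04, -4.48466599e+01, -2.31278729e+01, -1.79306971e-04,
        4.75742723e-03,  2.41099855e-05]), 'tcp_pos': array([ 0.15770337, -0.52686613,  0.40410683]), 'orientation': array([-3.10701089e+00, -4.55027900e-01, -1.47720353e-04]), 'wrist_force': array([-0.07282741, -0.60486817, -0.9343128 ]), 'moment': array([ 0.03404923, -0.02502885,  0.0011863 ]), 'width': 0.08523280674592833}
top [[563.0069219452873, 0.0, 316.180226574082], [0.0, 563.0069219452873, 240.22814267703015], [0.0, 0.0, 1.0]] -0.022514196597275334 [[0.017921759699978432, -0.9998263132620052, 0.005114082338304931], [-0.9913727478390393, -0.018434000554829903, -0.12977003685603686], [0.1298417705183076, -0.0027442544436092468, -0.9915309292685831]] [0.05629254018788071, 0.5869758618429413, 1.381664500476343]
side [[465.9507485241845, 0.0, 317.96412648273554], [0.0, 465.9507485241845, 237.40176405958238], [0.0, 0.0, 1.0]] -0.1165107374743496 [[-0.8591851759567303, -0.5116357784520754, -0.0054464322212811195], [-0.3507996431366853, 0.5967767564054887, -0.7216627421374324], [0.37247878300834314, -0.6181313236051728, -0.6922233909560846]] [0.5293862506512187, 0.24152135566501487, 1.1155631160116108]
```

View pics/top0.png

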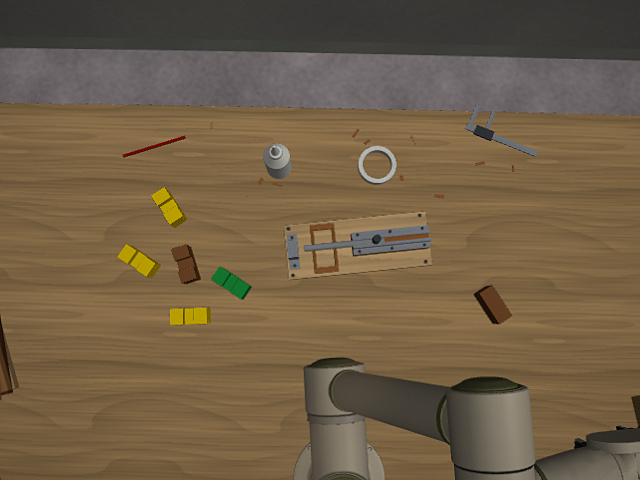

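View pics/side0.png

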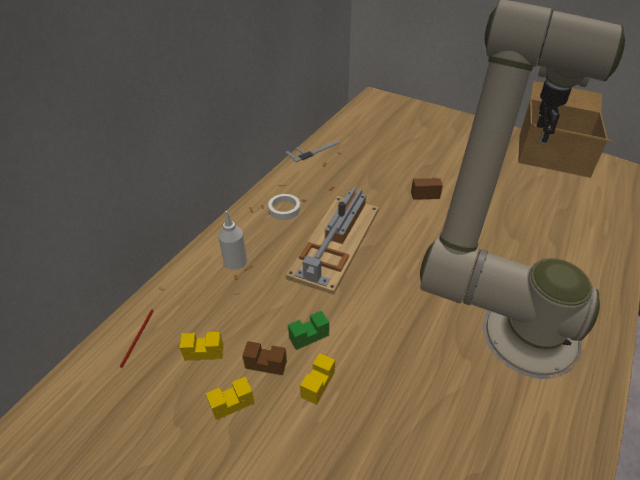

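Brown candidates in the top view are the block at (186,264), which has a notch, and the one at (493,304), which has a plain top and is the uncut block. The green and yellow ones at (231,283), (138,260), (168,206) and (190,316) are look-alikes. The target is (186,264). I'll confirm it in an enlarged crop.

```bash
python3 - <<'E'
import cv2,numpy as np
a=cv2.imread("pics/top0.png")
z=lambda x0,y0,w,h,s:cv2.resize(a[y0:y0+h,x0:x0+w],None,fx=s,fy=s,interpolation=cv2.INTER_CUBIC)
A=z(110,225,160,60,5); B=z(275,205,160,80,5) 
b=np.vstack([A,B[:300]]) if 0 else np.vstack([A,z(275,208,160,60,5)])
b=np.vstack([z(110,230,160,60,5),z(275,208,160,60,5)])
cv2.imwrite("pics/crop1.png",b)
E
```

```text
(no output)
```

View pics/crop1.png

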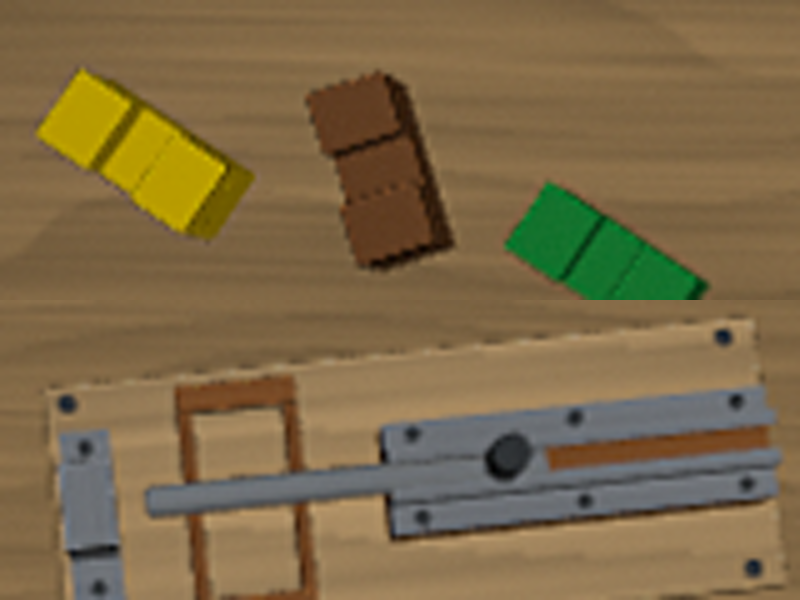

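The crop shows the brown block has a notch, so (186,264) is the target. The fixture's keeper is at the left (about (292,252)) and the knob at (376,239).

```bash
cat > h.py <<'E'
import numpy as np,cv2,json
from scipy.optimize import least_squares,minimize
from rig import *
def proj(c,X):
    p=np.atleast_2d(X)@np.array(c["R"]).T+c["t"]; s=p[:,:2]/p[:,2:]
    s=s*(1+c["k1"]*(s**2).sum(1,keepdims=True)); K=np.array(c["mtx"])
    return s*[K[0,0],K[1,1]]+[K[0,2],K[1,2]]
def place(q,P):  # q=(x,y,yaw)
    P=np.atleast_2d(P).astype(float);c,s=np.cos(q[2]),np.sin(q[2])
    return np.c_[q[0]+c*P[:,0]-s*P[:,1],q[1]+s*P[:,0]+c*P[:,1],P[:,2]]
def fit(obs,q0):  # obs: list of (cam,P,uv)
    f=lambda q:np.concatenate([(proj(c,place(q,P))-uv).ravel() for c,P,uv in obs])
    r=least_squares(f,q0,loss="soft_l1");return r.x,r.fun if 0 else f(r.x).reshape(-1,2)
E
python3 - <<'E'
from h import *
T=capture("top");S=capture("side")
top=lambda l,o:np.array(l)/5+o
P=np.array([[.045,.02,.056],[.045,-.02,.056],[-.045,.02,.056],[-.045,-.02,.056]])
uv=top([[307,95],[382,72],[360,268],[437,248]],[110,230])-.4
print(fit([(T,P,uv)],[.5,.25,.2]))
# fixture +y points to image left (world +y)
F=np.array([[.07,.184,.018],[.07,-.184,.018],[-.07,-.184,.018]])
fu=np.vstack([top([[48,90],[753,18]],[275,208])-.4,[[432,263]]])
pk=np.array([[.028,.016,.075],[-.028,.016,.075]]);pu=top([[381,128],[391,237]],[275,208])-.4
q,r=fit([(T,F,fu),(T,pk,pu)],[.5,-.05,.1]);print(q,r)
kn=top([[510,155]],[275,208])-.4
g=lambda t:proj(T,place(q,[[0,-.159+t,.118]]))[0]-kn[0]
print("travel",least_squares(lambda t:g(t[0]),[.07]).x)
a=S["frame"][170:410,180:400,::-1]
cv2.imwrite("pics/side_crop.png",cv2.resize(a,None,fx=2.5,fy=2.5,interpolation=cv2.INTER_CUBIC))
print(proj(S,place(q,np.vstack([F,pk]))))
E
```

```text
(array([0.51894386, 0.39356193, 0.3384761 ]), array([[ 0.0027922 ,  0.42751325],
       [ 0.4087605 ,  0.00497835],
       [-0.25238518,  0.25804288],
       [-0.1343455 , -0.83912703]]))
[ 0.577096   -0.03809677  0.12524922] [[-1.39099579  0.45389463]
 [-0.39877513 -0.12166165]
 [ 0.03818109  1.87741272]
 [ 0.40237355 -1.13341854]
 [ 1.03415715 -0.42810973]]
travel [0.12021402]
[[286.13839744 275.36483598]
 [337.55886544 195.7364486 ]
 [379.42031158 206.95077146]
 [325.33874341 224.76057484]
 [344.05429086 230.16131117]]
```

View pics/side_crop.png

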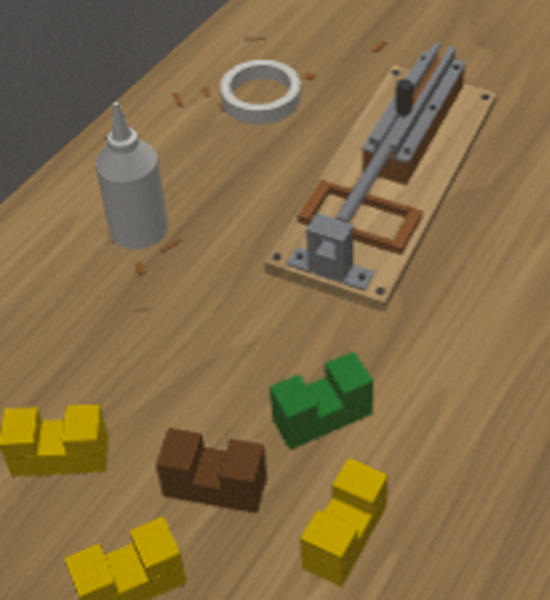

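Side crop board corners map to about (286,276), (334,292), (378,207) and (335,197). That agrees with my top-view prediction to about 1 px. I'll refine both poses by combining the views.

```bash
cat >> h.py <<'E'
from scipy.spatial.transform import Rotation as Ro
def go(p,jaw):  # fractions to take tool to p (TCP), tool pointing down, jaw axis at world angle jaw (mod pi)
    o=get_obs();R=Ro.from_rotvec(o["orientation"]);y=R.as_matrix()[:,1]
    d=(jaw-np.arctan2(y[1],y[0])+np.pi/2)%np.pi-np.pi/2
    yy=np.arctan2(y[1],y[0])+d; Y=np.array([np.cos(yy),np.sin(yy),0]);Z=np.array([0,0,-1.])
    G=Ro.from_matrix(np.c_[np.cross(Y,Z),Y,Z])
    print("t",np.round(R.inv().apply(np.array(p)-o["tcp_pos"])/.4,4),"a",np.round((R.inv()*G).as_rotvec()/2/np.pi,4),"q6",o["qpos"][5].round(2))
def bsil(c,mask,q,H=.056):
    pts=np.array([[a*.045,b*.02,z] for a in(1,-1) for b in(1,-1) for z in(0,H)])
    h=cv2.convexHull((proj(c,place(q,pts))*16).astype(np.int32))
    m=np.zeros((480,640),np.uint8);cv2.fillConvexPoly(m,h,255,cv2.LINE_AA,4)
    return np.abs(m.astype(float)-mask).mean()
def bmask(c,box):
    f=c["frame"];hsv=cv2.cvtColor(f,cv2.COLOR_RGB2HSV)
    x0,y0,x1,y1=box;m=np.zeros((480,640),np.uint8)
    m[y0:y1,x0:x1]=((hsv[...,0]<13)&(hsv[...,2]<135)&(hsv[...,1]>100))[y0:y1,x0:x1]*255
    n,l,s,_=cv2.connectedComponentsWithStats(m);k=1+s[1:,4].argmax();cs,_=cv2.findContours((l==k).astype(np.uint8),0,1)
    o=np.zeros_like(m);cv2.fillConvexPoly(o,cv2.convexHull(max(cs,key=len)),255);return o,s[k]
E
python3 - <<'E'
from h import *
T=capture("top");S=capture("side")
F=np.array([[.07,.184,.018],[.07,-.184,.018],[-.07,-.184,.018],[-.07,.184,.018]])
top=lambda l,o:np.array(l)/5+o
fu=np.vstack([top([[48,90],[753,18]],[275,208])-.4,[[432,263.5]]]);su=np.array([[266,264],[388,67],[495,93],[386,305]])/2.5+[180,170]-.3
pk=np.array([[.028,.016,.075],[-.028,.016,.075]]);pu=top([[381,128],[391,237]],[275,208])-.4
for n,ob in(("T",[(T,F[:3],fu),(T,pk,pu)]),("S",[(S,F,su)]),("TS",[(T,F[:3],fu),(T,pk,pu),(S,F,su)])):
    q,r=fit(ob,[.577,-.04,.12]);print(n,q.round(4),r.round(1).tolist())
mt,s1=bmask(T,(165,235,207,290));ms,s2=bmask(S,(235,330,292,380));print(s1,s2)
for n,f in(("T",lambda q:bsil(T,mt,q)),("S",lambda q:bsil(S,ms,q)),("TS",lambda q:bsil(T,mt,q)+bsil(S,ms,q))):
    b=minimize(f,[.519,.3936,.34],method="Nelder-Mead",options=dict(initial_simplex=np.array([[.519,.3936,.34],[.525,.3936,.34],[.519,.4,.34],[.519,.3936,.4]])))
    print(n,b.x.round(4),b.fun, mt.mean())
k=place(q,[[0,-.159+.12,.262]])[0];print(k);go(k+[0,0,.06],q[2]+np.pi/2)
E
```

```text
T [ 0.577  -0.0381  0.1248] [[-1.4, 0.4], [-0.4, -0.1], [0.0, 1.4], [0.4, -1.1], [1.0, -0.4]]
S [ 0.5802 -0.0358  0.1392] [[-0.7, 0.7], [0.6, -0.7], [-0.2, -0.3], [0.3, -0.0]]
TS [ 0.5781 -0.0374  0.1292] [[-1.7, 0.3], [-0.8, -0.8], [-0.2, 0.7], [0.1, -1.5], [0.8, -0.8], [-0.2, 0.2], [2.0, -0.8], [1.1, -0.0], [0.5, -0.2]]
[177 259   4   6  10] [249 346   1   1   1]
T [0.5022 0.3728 1.2529] 0.5942057291666667 0.012451171875
S [ 2.2741 -2.9406  7.0711] 0.000830078125 0.012451171875
TS [0.6278 0.2765 2.3361] 1.3126627604166665 0.012451171875
[ 0.5831666  -0.07605635  0.262     ]
t [ 1.3421 -0.7746  0.2068] a [-0.0001 -0.      0.0257] q6 -0.22
```

Emit:
{"method": "drive_tool", "body": {"deltas": [{"tx":0.67,"ty":-0.387,"az":0.0257,"claw":0.3},{"tx":0.67,"ty":-0.387,"az":0.0257,"claw":0.3},{"tx":0.67,"ty":-0.387,"az":0.0257,"claw":0.3},{"tx":0.67,"ty":-0.387,"az":0.0257,"claw":0.3},{"tx":0.67,"ty":-0.387,"az":0.0257,"claw":0.3},{"tx":0.67,"ty":-0.387,"az":0.0257,"claw":0.3},{"tx":0.67,"ty":-0.387,"az":0.0257,"claw":0.3},{"tx":0.67,"ty":-0.387,"az":0.0257,"claw":0.3}]}}

```text
invalid input at $.deltas[0]: expected keys tx, ty, tz, ax, ay, az, claw
```

```bash
python3 - <<'E'
from h import *
q=np.array([.578,-.0375,.129])
k=place(q,[[0,-.159+.12,.32]])[0];go(k,q[2]+np.pi/2)
T=cv2.imread("pics/top0.png")[:,:,::-1];S=cv2.imread("pics/side0.png")[:,:,::-1]
for f,p in((T,[(180,250),(191,272),(186,262),(193,262),(210,250)]),(S,[(252,353),(262,362),(275,365),(268,350),(300,360)])):
    h=cv2.cvtColor(f,cv2.COLOR_RGB2HSV);print([(x,h[y,x].tolist()) for x,y in p])
E
```

```text
t [ 1.3417 -0.7744  0.2118] a [-0.0001 -0.      0.0258] q6 -0.22
[(180, [13, 167, 96]), (191, [13, 170, 96]), (186, [14, 172, 95]), (193, [13, 176, 84]), (210, [18, 120, 123])]
[(252, [14, 167, 98]), (262, [13, 161, 95]), (275, [14, 162, 60]), (268, [14, 160, 99]), (300, [18, 119, 137])]
```

Emit:
{"method": "drive_tool", "body": {"deltas": [{"tx":0.3,"ty":-0.17,"tz":0,"ax":0,"ay":0,"az":0.01,"claw":0.3},{"tx":0.67,"ty":-0.387,"tz":0,"ax":0,"ay":0,"az":0.026,"claw":0.3},{"tx":0.67,"ty":-0.387,"tz":0,"ax":0,"ay":0,"az":0.026,"claw":0.3},{"tx":0.67,"ty":-0.387,"tz":0,"ax":0,"ay":0,"az":0.026,"claw":0.3},{"tx":0.67,"ty":-0.387,"tz":0,"ax":0,"ay":0,"az":0.026,"claw":0.3},{"tx":0.67,"ty":-0.387,"tz":0,"ax":0,"ay":0,"az":0.026,"claw":0.3},{"tx":0.67,"ty":-0.387,"tz":0,"ax":0,"ay":0,"az":0.026,"claw":0.3},{"tx":0.67,"ty":-0.387,"tz":0,"ax":0,"ay":0,"az":0.026,"claw":0.3}]}}

```text
time: 1.3
tcp_pos: [0.3694, -0.3027, 0.4047]
orientation: [3.135, 0.197, -0.0]
wrist_force: [-0.6, -0.0, 0.5]
width: 0.06
```

```bash
sed -i 's/hsv\[...,0\]<13)&(hsv\[...,2\]<135)&(hsv\[...,1\]>100/hsv[...,0]<=16)\&(hsv[...,1]>142/' h.py; python3 - <<'E'
from h import *
q=np.array([.578,-.0375,.129])
k=place(q,[[0,-.159+.12,.32]])[0];go(k,q[2]+np.pi/2)
T=capture("top");S=capture("side")
T["frame"]=cv2.imread("pics/top0.png")[:,:,::-1].copy();S["frame"]=cv2.imread("pics/side0.png")[:,:,::-1].copy()
mt,s1=bmask(T,(165,235,207,290));ms,s2=bmask(S,(235,330,292,380));print(s1,s2)
for n,f in(("T",lambda q:bsil(T,mt,q)),("S",lambda q:bsil(S,ms,q)),("TS",lambda q:bsil(T,mt,q)+bsil(S,ms,q))):
    b=minimize(f,[.519,.3936,.34],method="Nelder-Mead",options=dict(initial_simplex=np.array([[.519,.3936,.34],[.525,.3936,.34],[.519,.4,.34],[.519,.3936,.4]])))
    print(n,b.x.round(4),b.fun, mt.mean())
E
```

```text
t [ 0.6008 -0.495   0.2115] a [-0.      0.     -0.0005] q6 0.51
[171 244  30  40 706] [243 341  43  34 996]
T [0.5197 0.3946 0.3563] 0.06325846354166667 0.63583984375
S [0.5228 0.3937 0.3344] 0.10105794270833333 0.63583984375
TS [0.5216 0.3947 0.3286] 0.17069986979166668 0.63583984375
```

Emit:
{"method": "drive_tool", "body": {"deltas": [{"tx":0.3,"ty":-0.25,"tz":0,"ax":0,"ay":0,"az":0,"claw":0.3},{"tx":0.6,"ty":-0.495,"tz":0.1,"ax":0,"ay":0,"az":0,"claw":0.3},{"tx":0.6,"ty":-0.495,"tz":0.21,"ax":0,"ay":0,"az":0,"claw":0.3},{"tx":0.6,"ty":-0.495,"tz":0.21,"ax":0,"ay":0,"az":0,"claw":0.3},{"tx":0.6,"ty":-0.495,"tz":0.21,"ax":0,"ay":0,"az":0,"claw":0.3},{"tx":0.6,"ty":-0.495,"tz":0.21,"ax":0,"ay":0,"az":0,"claw":0.3},{"tx":0.6,"ty":-0.495,"tz":0.21,"ax":0,"ay":0,"az":0,"claw":0.3},{"tx":0.6,"ty":-0.495,"tz":0.21,"ax":0,"ay":0,"az":0,"claw":0.3}]}}

```text
time: 2.4
tcp_pos: [0.5824, -0.0763, 0.3215]
orientation: [3.135, 0.197, 0.001]
wrist_force: [-0.7, -1.2, -0.0]
width: 0.0599
```

```bash
python3 - <<'E'
from h import *
q=np.array([.578,-.0375,.129])
k=place(q,[[0,-.159+.12,.262]])[0];go(k,q[2]+np.pi/2)
a=[capture(n)["frame"] for n in("top","side")]
z=lambda f,x,y:cv2.resize(f[y:y+100,x:x+130],None,fx=3,fy=3,interpolation=cv2.INTER_CUBIC)
cv2.imwrite("pics/k.png",np.hstack([z(a[0],310,190),z(a[1],285,140)])[:,:,::-1])
E
```

```text
t [ 0.0015 -0.0002  0.1488] a [ 0.0001 -0.0001 -0.0005] q6 1.11
```

View pics/k.png

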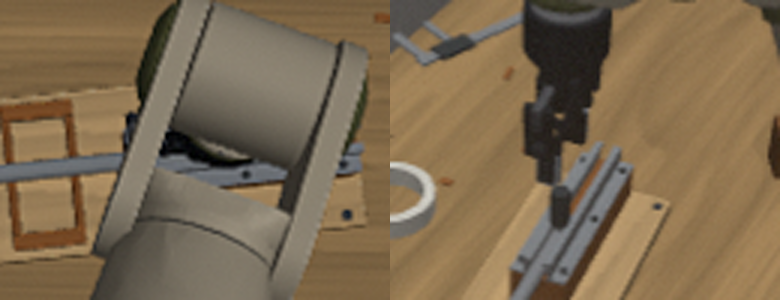

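The side view shows the fingers straddling above the knob, with the knob top near crop (562,190). I'll descend and pinch.

Emit:
{"method": "drive_tool", "body": {"deltas": [{"tx":0.0015,"ty":0,"tz":0.05,"ax":0,"ay":0,"az":0,"claw":0.3},{"tx":0.0015,"ty":0,"tz":0.1,"ax":0,"ay":0,"az":0,"claw":0.3},{"tx":0.0015,"ty":0,"tz":0.149,"ax":0,"ay":0,"az":0,"claw":0.3},{"tx":0.0015,"ty":0,"tz":0.149,"ax":0,"ay":0,"az":0,"claw":0.6},{"tx":0.0015,"ty":0,"tz":0.149,"ax":0,"ay":0,"az":0,"claw":0.9},{"tx":0.0015,"ty":0,"tz":0.149,"ax":0,"ay":0,"az":0,"claw":1},{"tx":0.0015,"ty":0,"tz":0.149,"ax":0,"ay":0,"az":0,"claw":1},{"tx":0.0015,"ty":0,"tz":0.149,"ax":0,"ay":0,"az":0,"claw":1}], "squeeze": 25}}

```text
time: 3.5
tcp_pos: [0.5836, -0.0752, 0.2625]
orientation: [3.134, 0.2, 0.003]
wrist_force: [-3.1, -3.3, 5.7]
width: 0.0192
```

```bash
python3 - <<'E'
from h import *
q=np.array([.578,-.0375,.129]);o=get_obs();print(o["wrist_force"],o["width"])
k=place(q,[[0,-.159+.012,.262]])[0];go(k,q[2]+np.pi/2)
E
```

```text
[-3.14518249 -3.29848527  5.70679636] 0.01919172301767596
t [-0.0013  0.2723  0.0016] a [ 0.0003 -0.0003 -0.0003] q6 1.11
```

Emit:
{"method": "drive_tool", "body": {"deltas": [{"tx":0,"ty":0.04,"tz":0,"ax":0,"ay":0,"az":0,"claw":1},{"tx":0,"ty":0.08,"tz":0,"ax":0,"ay":0,"az":0,"claw":1},{"tx":0,"ty":0.12,"tz":0,"ax":0,"ay":0,"az":0,"claw":1},{"tx":0,"ty":0.16,"tz":0,"ax":0,"ay":0,"az":0,"claw":1},{"tx":0,"ty":0.2,"tz":0,"ax":0,"ay":0,"az":0,"claw":1},{"tx":0,"ty":0.24,"tz":0,"ax":0,"ay":0,"az":0,"claw":1},{"tx":0,"ty":0.265,"tz":0,"ax":0,"ay":0,"az":0,"claw":1},{"tx":0,"ty":0.27,"tz":0,"ax":0,"ay":0,"az":0,"claw":1},{"tx":0,"ty":0.27,"tz":0,"ax":0,"ay":0,"az":0,"claw":1}]}}

```text
time: 4.62
tcp_pos: [0.597, -0.1821, 0.2624]
orientation: [3.135, 0.2, 0.0]
wrist_force: [-4.6, -0.8, 7.0]
width: 0.0189
```

Emit:
{"method": "drive_tool", "body": {"deltas": [{"tx":0,"ty":0.01,"tz":0,"ax":0,"ay":0,"az":0,"claw":1},{"tx":0,"ty":0.015,"tz":0,"ax":0,"ay":0,"az":0,"claw":1},{"tx":0,"ty":0.015,"tz":0,"ax":0,"ay":0,"az":0,"claw":1},{"tx":0,"ty":0.015,"tz":0,"ax":0,"ay":0,"az":0,"claw":1}]}}

```text
time: 5.12
tcp_pos: [0.5977, -0.1877, 0.2624]
orientation: [3.135, 0.2, 0.0]
wrist_force: [-4.8, 0.7, 8.5]
width: 0.0191
```

Emit:
{"method": "drive_tool", "body": {"deltas": [{"tx":0,"ty":0.004,"tz":0,"ax":0,"ay":0,"az":0,"claw":1},{"tx":0,"ty":0.008,"tz":0,"ax":0,"ay":0,"az":0,"claw":1},{"tx":0,"ty":0.01,"tz":0,"ax":0,"ay":0,"az":0,"claw":1},{"tx":0,"ty":0.01,"tz":0,"ax":0,"ay":0,"az":0,"claw":1}]}}

```text
time: 5.62
tcp_pos: [0.5982, -0.1915, 0.2624]
orientation: [-3.135, -0.2, 0.0]
wrist_force: [-5.0, 2.3, 8.6]
width: 0.0193
```

Emit:
{"method": "drive_tool", "body": {"deltas": [{"tx":0,"ty":0.004,"tz":0,"ax":0,"ay":0,"az":0,"claw":1},{"tx":0,"ty":0.006,"tz":0,"ax":0,"ay":0,"az":0,"claw":1},{"tx":0,"ty":0.006,"tz":0,"ax":0,"ay":0,"az":0,"claw":1},{"tx":0,"ty":0.006,"tz":0,"ax":0,"ay":0,"az":0,"claw":1}]}}

```text
time: 6.12
tcp_pos: [0.5985, -0.1939, 0.2624]
orientation: [-3.135, -0.2, 0.0]
wrist_force: [-5.5, 2.3, 7.8]
width: 0.0193
```

Emit:
{"method": "drive_tool", "body": {"deltas": [{"tx":0,"ty":0.003,"tz":0,"ax":0,"ay":0,"az":0,"claw":1},{"tx":0,"ty":0.006,"tz":0,"ax":0,"ay":0,"az":0,"claw":1},{"tx":0,"ty":0.006,"tz":0,"ax":0,"ay":0,"az":0,"claw":1}]}}

```text
time: 6.5
tcp_pos: [0.5988, -0.1963, 0.2624]
orientation: [-3.135, -0.2, 0.0]
wrist_force: [-5.3, 1.5, 7.6]
width: 0.0192
```

Emit:
{"method": "drive_tool", "body": {"deltas": [{"tx":0,"ty":0.003,"tz":0,"ax":0,"ay":0,"az":0,"claw":1},{"tx":0,"ty":0.006,"tz":0,"ax":0,"ay":0,"az":0,"claw":1},{"tx":0,"ty":0.006,"tz":0,"ax":0,"ay":0,"az":0,"claw":1}]}}

```text
time: 6.88
tcp_pos: [0.599, -0.1971, 0.2624]
orientation: [-3.131, -0.201, 0.002]
wrist_force: [-7.4, 11.1, 12.0]
width: 0.0192
```

Emit:
{"method": "drive_tool", "body": {"deltas": [{"tx":0,"ty":0,"tz":0,"ax":0,"ay":0,"az":0,"claw":0.5},{"tx":0,"ty":0,"tz":0,"ax":0,"ay":0,"az":0,"claw":0.35},{"tx":0,"ty":0,"tz":0,"ax":0,"ay":0,"az":0,"claw":0.35},{"tx":0,"ty":0,"tz":-0.1,"ax":0,"ay":0,"az":0,"claw":0.35},{"tx":0,"ty":0,"tz":-0.25,"ax":0,"ay":0,"az":0,"claw":0.35},{"tx":0,"ty":0,"tz":-0.36,"ax":0,"ay":0,"az":0,"claw":0.35},{"tx":0,"ty":0,"tz":-0.36,"ax":0,"ay":0,"az":0,"claw":0.35},{"tx":0,"ty":0,"tz":-0.36,"ax":0,"ay":0,"az":0,"claw":0.35}]}}

```text
time: 7.88
tcp_pos: [0.5994, -0.199, 0.404]
orientation: [-3.134, -0.2, 0.002]
wrist_force: [0.3, 0.7, 0.3]
width: 0.0557
```

```bash
python3 - <<'E'
from h import *
print(get_obs()["wrist_force"]);go([.5205,.3945,.405],.34+np.pi/2)
E
```

```text
[0.34150914 0.70704288 0.31522627]
t [-7.2000e-03 -1.4969e+00 -9.0000e-04] a [-0.0002  0.0002 -0.0339] q6 0.94
```

Emit:
{"method": "drive_tool", "body": {"deltas": [{"tx":0,"ty":-0.12,"tz":0,"ax":0,"ay":0,"az":0,"claw":0.35},{"tx":0,"ty":-0.27,"tz":0,"ax":0,"ay":0,"az":-0.01,"claw":0.35},{"tx":0,"ty":-0.42,"tz":0,"ax":0,"ay":0,"az":-0.02,"claw":0.35},{"tx":0,"ty":-0.57,"tz":0,"ax":0,"ay":0,"az":-0.034,"claw":0.35},{"tx":0,"ty":-0.72,"tz":0,"ax":0,"ay":0,"az":-0.034,"claw":0.35},{"tx":0,"ty":-0.87,"tz":0,"ax":0,"ay":0,"az":-0.034,"claw":0.35},{"tx":0,"ty":-1,"tz":0,"ax":0,"ay":0,"az":-0.034,"claw":0.35},{"tx":0,"ty":-1,"tz":0,"ax":0,"ay":0,"az":-0.034,"claw":0.35},{"tx":0,"ty":-1,"tz":0,"ax":0,"ay":0,"az":-0.034,"claw":0.35}]}}

```text
time: 9.0
tcp_pos: [0.5488, 0.1975, 0.4038]
orientation: [3.096, 0.533, -0.004]
wrist_force: [0.3, 0.2, 0.7]
width: 0.0556
```

```bash
python3 - <<'E'
from h import *
go([.5205,.3945,.26],.34+np.pi/2)
E
```

```text
t [ 0.099  -0.4876  0.3595] a [-0.      0.0004  0.0002] q6 1.37
```

Emit:
{"method": "drive_tool", "body": {"deltas": [{"tx":0.03,"ty":-0.15,"tz":0,"ax":0,"ay":0,"az":0,"claw":0.35},{"tx":0.06,"ty":-0.3,"tz":0.1,"ax":0,"ay":0,"az":0,"claw":0.35},{"tx":0.099,"ty":-0.488,"tz":0.2,"ax":0,"ay":0,"az":0,"claw":0.35},{"tx":0.099,"ty":-0.488,"tz":0.3,"ax":0,"ay":0,"az":0,"claw":0.35},{"tx":0.099,"ty":-0.488,"tz":0.36,"ax":0,"ay":0,"az":0,"claw":0.35},{"tx":0.099,"ty":-0.488,"tz":0.36,"ax":0,"ay":0,"az":0,"claw":0.35},{"tx":0.099,"ty":-0.488,"tz":0.36,"ax":0,"ay":0,"az":0,"claw":0.35}]}}

```text
time: 9.88
tcp_pos: [0.5216, 0.394, 0.2624]
orientation: [-3.096, -0.53, -0.003]
wrist_force: [0.1, 0.3, -0.1]
width: 0.0555
```

```bash
python3 - <<'E'
from h import *
go([.5205,.3945,.191],.34+np.pi/2)
a=[capture(n)["frame"] for n in("top","side")]
z=lambda f,x,y:cv2.resize(f[y:y+130,x:x+130],None,fx=3,fy=3,interpolation=cv2.INTER_CUBIC)
cv2.imwrite("pics/b.png",np.hstack([z(a[0],120,195),z(a[1],200,270)])[:,:,::-1])
E
```

```text
t [-0.0025 -0.0019  0.1786] a [-0.     -0.0003 -0.0001] q6 1.7
```

View pics/b.png

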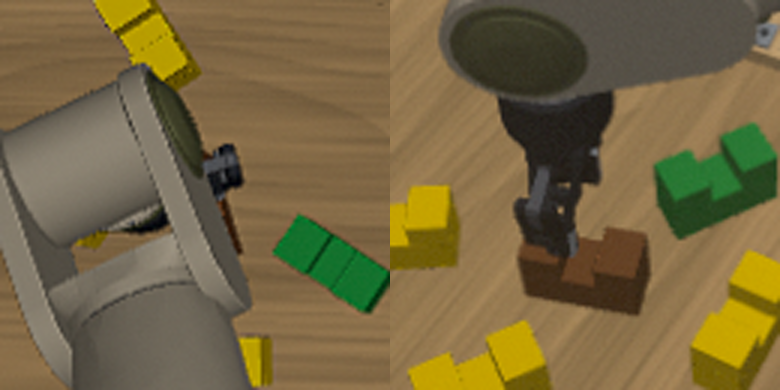

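```bash
python3 - <<'E'
from h import *
S=capture("side");q=[.5216,.394,.337]
p=proj(S,place(q,[[.011,.028,.09],[-.011,.028,.09],[.011,-.028,.09],[-.011,-.028,.09],[.013,.02,.056],[-.013,.02,.056]]));print(((p-[200,270])*3+[390,0]).round())
m,s=bmask(S,(235,330,292,380));print(s)
E
```

```text
[[551. 248.]
 [581. 254.]
 [573. 184.]
 [602. 189.]
 [557. 264.]
 [591. 270.]]
[243 346  43  29 818]
```

The near fingertip is at about crop (565,248), and I predicted (566,251). The fingers are centred on the notch, so I'll descend and grip.

Emit:
{"method": "drive_tool", "body": {"deltas": [{"tx":-0.0025,"ty":-0.002,"tz":0.06,"ax":0,"ay":0,"az":0,"claw":0.35},{"tx":-0.0025,"ty":-0.002,"tz":0.12,"ax":0,"ay":0,"az":0,"claw":0.35},{"tx":-0.0025,"ty":-0.002,"tz":0.179,"ax":0,"ay":0,"az":0,"claw":0.35},{"tx":-0.0025,"ty":-0.002,"tz":0.179,"ax":0,"ay":0,"az":0,"claw":0.35},{"tx":-0.0025,"ty":-0.002,"tz":0.179,"ax":0,"ay":0,"az":0,"claw":0.5},{"tx":-0.0025,"ty":-0.002,"tz":0.179,"ax":0,"ay":0,"az":0,"claw":0.7},{"tx":-0.0025,"ty":-0.002,"tz":0.179,"ax":0,"ay":0,"az":0,"claw":0.8},{"tx":-0.0025,"ty":-0.002,"tz":0.179,"ax":0,"ay":0,"az":0,"claw":0.8},{"tx":-0.0025,"ty":-0.002,"tz":0.179,"ax":0,"ay":0,"az":0,"claw":0.8}], "squeeze": 40}}

```text
time: 11.15
tcp_pos: [0.5198, 0.3955, 0.1914]
orientation: [-3.095, -0.533, -0.005]
wrist_force: [-1.4, -0.5, 7.3]
width: 0.039
```

Emit:
{"method": "drive_tool", "body": {"deltas": [{"tx":0,"ty":0,"tz":-0.1,"ax":0,"ay":0,"az":0,"claw":0.8},{"tx":0,"ty":0,"tz":-0.25,"ax":0,"ay":0,"az":0,"claw":0.8},{"tx":0,"ty":0,"tz":-0.4,"ax":0,"ay":0,"az":0,"claw":0.8},{"tx":0,"ty":0,"tz":-0.4,"ax":0,"ay":0,"az":0,"claw":0.8},{"tx":0,"ty":0,"tz":-0.4,"ax":0,"ay":0,"az":0,"claw":0.8}]}}

```text
time: 11.78
tcp_pos: [0.5191, 0.3953, 0.3487]
orientation: [3.096, 0.533, -0.002]
wrist_force: [-0.4, 0.7, -3.1]
width: 0.0388
```

```bash
python3 - <<'E'
from h import *
q=[.578,-.0388,.129]
k=place(q,[[0,.086,.35]])[0];print(k);go(k,q[2]+np.pi/2)
E
```

```text
[0.56693674 0.04648543 0.35      ]
t [-0.179   0.8617 -0.0028] a [0.0001 0.0002 0.0337] q6 1.7
```

Emit:
{"method": "drive_tool", "body": {"deltas": [{"tx":-0.02,"ty":0.1,"tz":0,"ax":0,"ay":0,"az":0.005,"claw":0.8},{"tx":-0.05,"ty":0.22,"tz":0,"ax":0,"ay":0,"az":0.012,"claw":0.8},{"tx":-0.08,"ty":0.34,"tz":0,"ax":0,"ay":0,"az":0.02,"claw":0.8},{"tx":-0.1,"ty":0.46,"tz":0,"ax":0,"ay":0,"az":0.028,"claw":0.8},{"tx":-0.13,"ty":0.58,"tz":0,"ax":0,"ay":0,"az":0.034,"claw":0.8},{"tx":-0.15,"ty":0.7,"tz":0,"ax":0,"ay":0,"az":0.034,"claw":0.8},{"tx":-0.17,"ty":0.8,"tz":0,"ax":0,"ay":0,"az":0.034,"claw":0.8},{"tx":-0.179,"ty":0.862,"tz":0,"ax":0,"ay":0,"az":0.034,"claw":0.8},{"tx":-0.179,"ty":0.862,"tz":0,"ax":0,"ay":0,"az":0.034,"claw":0.8},{"tx":-0.179,"ty":0.862,"tz":0,"ax":0,"ay":0,"az":0.034,"claw":0.8}]}}

```text
time: 13.02
tcp_pos: [0.5671, 0.0471, 0.3484]
orientation: [-3.134, -0.2, 0.004]
wrist_force: [-0.2, 0.0, -1.3]
width: 0.0391
```

```bash
python3 - <<'E'
from h import *
q=[.578,-.0388,.129]
k=place(q,[[0,.086,.245]])[0];go(k,q[2]+np.pi/2)
E
```

```text
t [-1.000e-04  1.700e-03  2.586e-01] a [-0.0001  0.0004 -0.0002] q6 1.32
```

Emit:
{"method": "drive_tool", "body": {"deltas": [{"tx":0,"ty":0.002,"tz":0.07,"ax":0,"ay":0,"az":0,"claw":0.8},{"tx":0,"ty":0.002,"tz":0.14,"ax":0,"ay":0,"az":0,"claw":0.8},{"tx":0,"ty":0.002,"tz":0.21,"ax":0,"ay":0,"az":0,"claw":0.8},{"tx":0,"ty":0.002,"tz":0.26,"ax":0,"ay":0,"az":0,"claw":0.8},{"tx":0,"ty":0.002,"tz":0.26,"ax":0,"ay":0,"az":0,"claw":0.8}]}}

```text
time: 13.65
tcp_pos: [0.5669, 0.0468, 0.2441]
orientation: [-3.134, -0.202, 0.006]
wrist_force: [-0.2, -0.4, -1.5]
width: 0.039
```

```bash
python3 - <<'E'
from h import *
o=get_obs();print(o["tcp_pos"]);T=capture("top");S=capture("side")
q=np.array([.578,-.0388,.129]);b=[o["tcp_pos"][0],o["tcp_pos"][1],.129]
off=np.array([270,150]);f=cv2.resize(S["frame"][150:300,270:420],None,fx=4,fy=4,interpolation=cv2.INTER_CUBIC)[:,:,::-1].copy()
g=cv2.resize(T["frame"][210:285,280:330],None,fx=4,fy=4,interpolation=cv2.INTER_CUBIC)[:,:,::-1].copy()
def dr(im,c,P,off,col):
    for u in (proj(c,P)-off)*4+1.5: cv2.circle(im,tuple(int(x) for x in u.round()),2,col,-1)
L=np.array([[sx*.048,.086+sy*.023,.030] for sx in(1,-1) for sy in(1,-1)])
K=np.array([[.021,.178,.018],[-.021,.178,.018],[.021,.178,.084],[-.021,.178,.084],[-.07,.184,.018],[.07,.184,.018]])
B=np.array([[sx*.045,sy*.02,.245-.191+z] for sx in(1,-1) for sy in(1,-1) for z in(0,.056)])
for im,c,of in((f,S,off),(g,T,np.array([280,210]))):
    dr(im,c,place(q,L),of,(0,255,0));dr(im,c,place(q,K),of,(255,0,255));dr(im,c,place(b,B),of,(0,255,255))
out=np.zeros((600,800,3),np.uint8);out[:,:600]=f;out[:300,600:]=g
cv2.imwrite("pics/p.png",out)
E
```

```text
[0.56692986 0.04679275 0.2440743 ]
```

View pics/p.png

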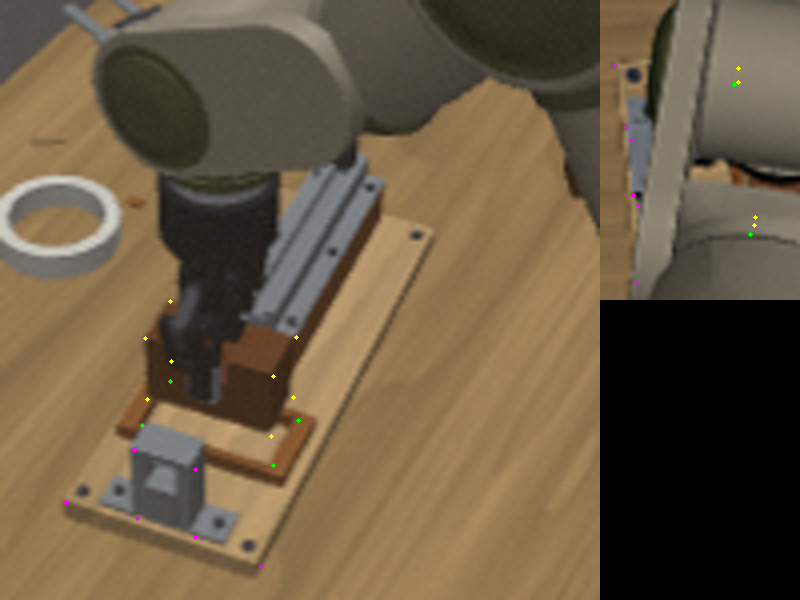

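The overlay shows the block's edges within about 2 mm of the predicted yellow points. The pocket's inner corners are near the green points at (273,465) and (298,420). I'll lower it gently and watch the force.

Emit:
{"method": "drive_tool", "body": {"deltas": [{"tx":0,"ty":0,"tz":0.02,"ax":0,"ay":0,"az":0,"claw":0.8},{"tx":0,"ty":0,"tz":0.04,"ax":0,"ay":0,"az":0,"claw":0.8},{"tx":0,"ty":0,"tz":0.05,"ax":0,"ay":0,"az":0,"claw":0.8},{"tx":0,"ty":0,"tz":0.06,"ax":0,"ay":0,"az":0,"claw":0.8},{"tx":0,"ty":0,"tz":0.066,"ax":0,"ay":0,"az":0,"claw":0.8},{"tx":0,"ty":0,"tz":0.066,"ax":0,"ay":0,"az":0,"claw":0.8}]}}

```text
time: 14.5
tcp_pos: [0.5674, 0.0457, 0.219]
orientation: [-3.135, -0.2, 0.0]
wrist_force: [0.4, 0.4, -2.0]
width: 0.039
```

Emit:
{"method": "drive_tool", "body": {"deltas": [{"tx":0,"ty":0,"tz":0.006,"ax":0,"ay":0,"az":0,"claw":0.8},{"tx":0,"ty":0,"tz":0.012,"ax":0,"ay":0,"az":0,"claw":0.8},{"tx":0,"ty":0,"tz":0.012,"ax":0,"ay":0,"az":0,"claw":0.8}]}}

```text
time: 14.88
tcp_pos: [0.5673, 0.0458, 0.2141]
orientation: [-3.135, -0.2, 0.001]
wrist_force: [-0.2, 1.0, -0.9]
width: 0.039
```

Emit:
{"method": "drive_tool", "body": {"deltas": [{"tx":0,"ty":0,"tz":0.006,"ax":0,"ay":0,"az":0,"claw":0.8},{"tx":0,"ty":0,"tz":0.011,"ax":0,"ay":0,"az":0,"claw":0.8},{"tx":0,"ty":0,"tz":0.011,"ax":0,"ay":0,"az":0,"claw":0.8}]}}

```text
time: 15.25
tcp_pos: [0.5673, 0.0457, 0.2097]
orientation: [-3.135, -0.2, 0.001]
wrist_force: [1.2, -0.1, -1.6]
width: 0.039
```

Emit:
{"method": "drive_tool", "body": {"deltas": [{"tx":0,"ty":0,"tz":0.002,"ax":0,"ay":0,"az":0,"claw":0.8},{"tx":0,"ty":0,"tz":0.003,"ax":0,"ay":0,"az":0,"claw":0.8},{"tx":0,"ty":0,"tz":0.003,"ax":0,"ay":0,"az":0,"claw":0.8}]}}

```text
time: 15.62
tcp_pos: [0.5673, 0.0458, 0.2093]
orientation: [3.135, 0.2, 0.001]
wrist_force: [-2.3, 0.4, 4.6]
width: 0.0388
```

It touches down at TCP z 0.209, which puts the block's underside at the pocket floor (18 mm). I'll release and retreat.

Emit:
{"method": "drive_tool", "body": {"deltas": [{"tx":0,"ty":0,"tz":0,"ax":0,"ay":0,"az":0,"claw":0.42},{"tx":0,"ty":0,"tz":0,"ax":0,"ay":0,"az":0,"claw":0.35},{"tx":0,"ty":0,"tz":0,"ax":0,"ay":0,"az":0,"claw":0.35},{"tx":0,"ty":0,"tz":-0.04,"ax":0,"ay":0,"az":0,"claw":0.35},{"tx":0,"ty":0,"tz":-0.15,"ax":0,"ay":0,"az":0,"claw":0.35},{"tx":0,"ty":0,"tz":-0.3,"ax":0,"ay":0,"az":0,"claw":0.35},{"tx":0,"ty":0,"tz":-0.35,"ax":0,"ay":0,"az":0,"claw":0.35},{"tx":0,"ty":0,"tz":-0.35,"ax":0,"ay":0,"az":0,"claw":0.35}]}}

```text
time: 16.62
tcp_pos: [0.5672, 0.0458, 0.351]
orientation: [3.134, 0.2, 0.007]
wrist_force: [-0.0, -0.2, -1.6]
width: 0.0558
```

```bash
python3 - <<'E'
from h import *
q=[.578,-.0388,.129]
print(get_obs()["wrist_force"]);k=place(q,[[0,-.159,.325]])[0];print(k);go(k,q[2]+np.pi/2)
E
```

```text
[-0.0425059  -0.16091973 -1.59938325]
[ 0.59845416 -0.19647887  0.325     ]
t [2.000e-04 6.107e-01 6.570e-02] a [ 0.0002 -0.0007 -0.0002] q6 1.32
```

Emit:
{"method": "drive_tool", "body": {"deltas": [{"tx":0,"ty":0.12,"tz":0,"ax":0,"ay":0,"az":0,"claw":0.35},{"tx":0,"ty":0.26,"tz":0,"ax":0,"ay":0,"az":0,"claw":0.35},{"tx":0,"ty":0.4,"tz":0.03,"ax":0,"ay":0,"az":0,"claw":0.35},{"tx":0,"ty":0.54,"tz":0.066,"ax":0,"ay":0,"az":0,"claw":0.35},{"tx":0,"ty":0.611,"tz":0.066,"ax":0,"ay":0,"az":0,"claw":0.35},{"tx":0,"ty":0.611,"tz":0.066,"ax":0,"ay":0,"az":0,"claw":0.35},{"tx":0,"ty":0.611,"tz":0.066,"ax":0,"ay":0,"az":0,"claw":0.35}]}}

```text
time: 17.5
tcp_pos: [0.5983, -0.196, 0.3216]
orientation: [-3.134, -0.201, 0.002]
wrist_force: [-0.6, 0.6, -0.0]
width: 0.0554
```

```bash
python3 - <<'E'
from h import *
q=[.578,-.0388,.129]
k=place(q,[[0,-.159,.262]])[0];go(k,q[2]+np.pi/2)
T=capture("top");S=capture("side")
z=lambda f,x,y,w,h,s:cv2.resize(f[y:y+h,x:x+w],None,fx=s,fy=s,interpolation=cv2.INTER_CUBIC)
cv2.imwrite("pics/q.png",np.hstack([z(T["frame"],280,200,100,120,4),z(S["frame"],280,170,100,120,4)])[:,:,::-1])
E
```

```text
t [0.0003 0.0015 0.149 ] a [-0.0002  0.0002 -0.0002] q6 0.94
```

View pics/q.png

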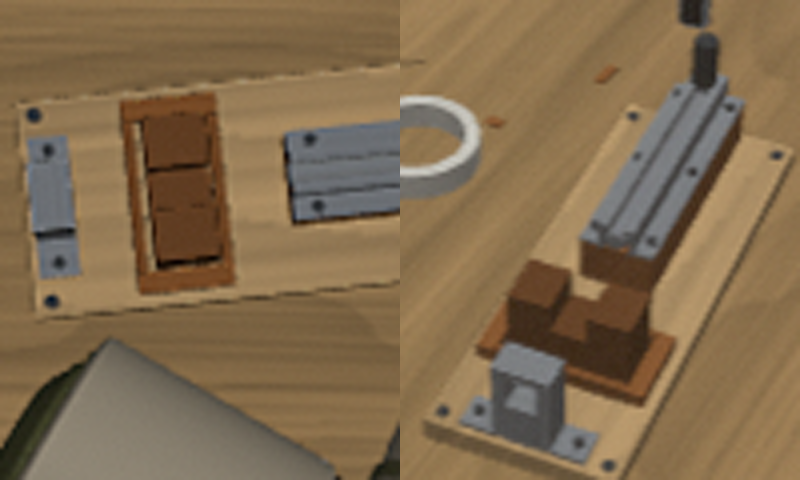

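The block sits inside the lips at crop (180,190), notch up and in line between the track and the keeper. The bolt is drawn back. Next I'll pinch the knob.

Emit:
{"method": "drive_tool", "body": {"deltas": [{"tx":0,"ty":0.0015,"tz":0.05,"ax":0,"ay":0,"az":0,"claw":0.35},{"tx":0,"ty":0.0015,"tz":0.1,"ax":0,"ay":0,"az":0,"claw":0.35},{"tx":0,"ty":0.0015,"tz":0.149,"ax":0,"ay":0,"az":0,"claw":0.35},{"tx":0,"ty":0.0015,"tz":0.149,"ax":0,"ay":0,"az":0,"claw":0.6},{"tx":0,"ty":0.0015,"tz":0.149,"ax":0,"ay":0,"az":0,"claw":0.9},{"tx":0,"ty":0.0015,"tz":0.149,"ax":0,"ay":0,"az":0,"claw":1},{"tx":0,"ty":0.0015,"tz":0.149,"ax":0,"ay":0,"az":0,"claw":1},{"tx":0,"ty":0.0015,"tz":0.149,"ax":0,"ay":0,"az":0,"claw":1}], "squeeze": 25}}

```text
time: 18.6
tcp_pos: [0.5986, -0.1965, 0.2638]
orientation: [-3.135, -0.201, -0.002]
wrist_force: [-0.8, 5.8, 3.0]
width: 0.0191
```

```bash
python3 - <<'E'
from h import *
q=[.578,-.0388,.129];o=get_obs();print(o["wrist_force"],o["width"])
k=place(q,[[0,-.004,.262]])[0];print(k);go(k,q[2]+np.pi/2)
E
```

```text
[-0.83575249  5.77798898  3.00371465] 0.019069568050755957
[ 0.57851457 -0.04276676  0.262     ]
t [-0.0008 -0.3877  0.0046] a [-0.0001 -0.0002 -0.0002] q6 0.94
```

Emit:
{"method": "drive_tool", "body": {"deltas": [{"tx":0,"ty":-0.04,"tz":0,"ax":0,"ay":0,"az":0,"claw":1},{"tx":0,"ty":-0.08,"tz":0,"ax":0,"ay":0,"az":0,"claw":1},{"tx":0,"ty":-0.12,"tz":0,"ax":0,"ay":0,"az":0,"claw":1},{"tx":0,"ty":-0.15,"tz":0,"ax":0,"ay":0,"az":0,"claw":1},{"tx":0,"ty":-0.15,"tz":0,"ax":0,"ay":0,"az":0,"claw":1}]}}

```text
time: 19.23
tcp_pos: [0.591, -0.1356, 0.2637]
orientation: [-3.135, -0.202, -0.003]
wrist_force: [2.2, 3.4, 6.8]
width: 0.0189
```

Emit:
{"method": "drive_tool", "body": {"deltas": [{"tx":0,"ty":-0.025,"tz":0,"ax":0,"ay":0,"az":0,"claw":1},{"tx":0,"ty":-0.05,"tz":0,"ax":0,"ay":0,"az":0,"claw":1},{"tx":0,"ty":-0.075,"tz":0,"ax":0,"ay":0,"az":0,"claw":1},{"tx":0,"ty":-0.1,"tz":0,"ax":0,"ay":0,"az":0,"claw":1},{"tx":0,"ty":-0.125,"tz":0,"ax":0,"ay":0,"az":0,"claw":1},{"tx":0,"ty":-0.15,"tz":0,"ax":0,"ay":0,"az":0,"claw":1},{"tx":0,"ty":-0.17,"tz":0,"ax":0,"ay":0,"az":0,"claw":1},{"tx":0,"ty":-0.17,"tz":0,"ax":0,"ay":0,"az":0,"claw":1}]}}

```text
time: 20.23
tcp_pos: [0.5825, -0.0687, 0.2637]
orientation: [-3.135, -0.202, -0.005]
wrist_force: [4.2, 3.2, 5.7]
width: 0.0192
```

Emit:
{"method": "drive_tool", "body": {"deltas": [{"tx":0,"ty":-0.015,"tz":0,"ax":0,"ay":0,"az":0,"claw":1},{"tx":0,"ty":-0.03,"tz":0,"ax":0,"ay":0,"az":0,"claw":1},{"tx":0,"ty":-0.045,"tz":0,"ax":0,"ay":0,"az":0,"claw":1},{"tx":0,"ty":-0.056,"tz":0,"ax":0,"ay":0,"az":0,"claw":1},{"tx":0,"ty":-0.056,"tz":0,"ax":0,"ay":0,"az":0,"claw":1}]}}

```text
time: 20.85
tcp_pos: [0.5798, -0.0469, 0.2637]
orientation: [3.135, 0.201, 0.006]
wrist_force: [4.7, 0.3, 6.0]
width: 0.0191
```

Emit:
{"method": "drive_tool", "body": {"deltas": [{"tx":0,"ty":-0.003,"tz":0,"ax":0,"ay":0,"az":0,"claw":1},{"tx":0,"ty":-0.006,"tz":0,"ax":0,"ay":0,"az":0,"claw":1},{"tx":0,"ty":-0.008,"tz":0,"ax":0,"ay":0,"az":0,"claw":1},{"tx":0,"ty":-0.008,"tz":0,"ax":0,"ay":0,"az":0,"claw":1}]}}

```text
time: 21.35
tcp_pos: [0.5794, -0.0442, 0.2638]
orientation: [3.134, 0.201, 0.006]
wrist_force: [5.4, -0.8, 5.7]
width: 0.0192
```

Emit:
{"method": "drive_tool", "body": {"deltas": [{"tx":0,"ty":-0.003,"tz":0,"ax":0,"ay":0,"az":0,"claw":1},{"tx":0,"ty":-0.006,"tz":0,"ax":0,"ay":0,"az":0,"claw":1},{"tx":0,"ty":-0.006,"tz":0,"ax":0,"ay":0,"az":0,"claw":1}]}}

```text
time: 21.72
tcp_pos: [0.5792, -0.0422, 0.2638]
orientation: [3.133, 0.2, 0.006]
wrist_force: [5.3, -3.8, 4.9]
width: 0.0192
```

Emit:
{"method": "drive_tool", "body": {"deltas": [{"tx":0,"ty":-0.003,"tz":0,"ax":0,"ay":0,"az":0,"claw":1},{"tx":0,"ty":-0.005,"tz":0,"ax":0,"ay":0,"az":0,"claw":1},{"tx":0,"ty":-0.005,"tz":0,"ax":0,"ay":0,"az":0,"claw":1}]}}

```text
time: 22.1
tcp_pos: [0.5791, -0.0415, 0.2638]
orientation: [3.13, 0.2, 0.007]
wrist_force: [5.3, -14.3, 3.4]
width: 0.019
```

Emit:
{"method": "drive_tool", "body": {"deltas": [{"tx":0,"ty":-0.003,"tz":0,"ax":0,"ay":0,"az":0,"claw":1},{"tx":0,"ty":-0.005,"tz":0,"ax":0,"ay":0,"az":0,"claw":1},{"tx":0,"ty":-0.005,"tz":0,"ax":0,"ay":0,"az":0,"claw":1}]}}

```text
time: 22.48
tcp_pos: [0.579, -0.0409, 0.2638]
orientation: [3.127, 0.199, 0.007]
wrist_force: [5.8, -22.7, 1.7]
width: 0.0194
```

The stop was felt at 14, then 23 N, with travel measured at about 156 mm. I'll release and check.

Emit:
{"method": "drive_tool", "body": {"deltas": [{"tx":0,"ty":0.004,"tz":0,"ax":0,"ay":0,"az":0,"claw":0.6},{"tx":0,"ty":0.004,"tz":0,"ax":0,"ay":0,"az":0,"claw":0.4},{"tx":0,"ty":0.004,"tz":0,"ax":0,"ay":0,"az":0,"claw":0.4},{"tx":0,"ty":0.004,"tz":0,"ax":0,"ay":0,"az":0,"claw":0.4},{"tx":0,"ty":0.004,"tz":-0.1,"ax":0,"ay":0,"az":0,"claw":0.4},{"tx":0,"ty":0.004,"tz":-0.25,"ax":0,"ay":0,"az":0,"claw":0.4},{"tx":0,"ty":0.1,"tz":-0.35,"ax":0,"ay":0,"az":0,"claw":0.4},{"tx":0,"ty":0.3,"tz":-0.35,"ax":0,"ay":0,"az":0,"claw":0.4},{"tx":0,"ty":0.45,"tz":-0.35,"ax":0,"ay":0,"az":0,"claw":0.4},{"tx":0,"ty":0.5,"tz":-0.35,"ax":0,"ay":0,"az":0,"claw":0.4}]}}

```text
time: 23.72
tcp_pos: [0.6035, -0.2397, 0.4023]
orientation: [-3.135, -0.197, 0.001]
wrist_force: [-0.6, 0.3, 0.7]
width: 0.0511
```

```bash
python3 - <<'E'
from h import *
o=get_obs();print(o["wrist_force"],o["tcp_pos"])
q=[.578,-.0388,.129];T=capture("top");S=capture("side")
z=lambda f,x,y,w,h,s:cv2.resize(f[y:y+h,x:x+w],None,fx=s,fy=s,interpolation=cv2.INTER_CUBIC)
im=np.hstack([z(T["frame"],280,200,100,120,4),z(S["frame"],280,170,100,120,4)])[:,:,::-1].copy()
P=place(q,[[0,-.004,.118]])
for c,x,y,dx in((T,280,200,0),(S,280,170,400)):
    u=(proj(c,P)[0]-[x,y])*4+1.5;cv2.circle(im,(int(u[0])+dx,int(u[1])),3,(0,0,255),-1)
cv2.imwrite("pics/end.png",im)
E
```

```text
[-0.59655498  0.34269346  0.71492401] [ 0.60345823 -0.23965306  0.40227836]
```

View pics/end.png

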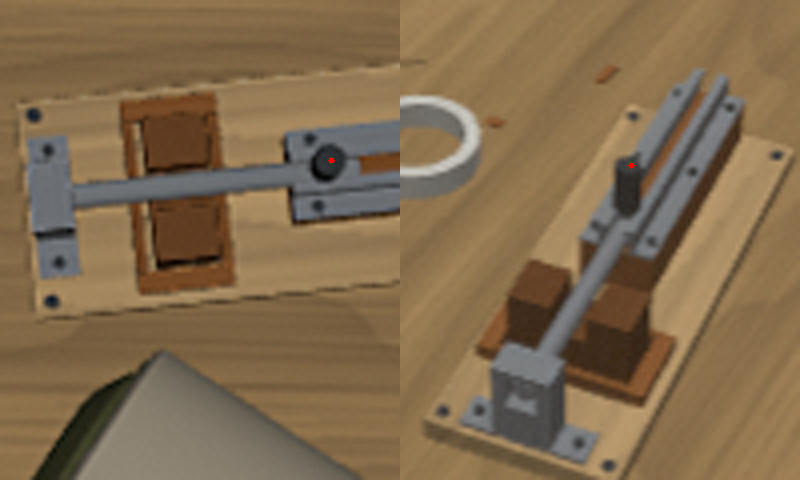

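The bolt runs through the notch into the keeper. The knob top at crop (329,160) and (629,165) matches the predicted fully-home position. The block is flat and the arm is clear.

```bash
python3 -c "
from rig import *
print(sign_off())"
```

```text
the job is handed in; nothing more can be done
None
```

The notched brown block is locked in the fixture, and the job was handed in at about 24 s of the 67 s allowed. I drew the bolt back to its stop, set the block in the pocket notch up, then slid the bolt through the notch into the keeper.

**Last checks:**
- **Bolt back:** I felt the back stop at about 11 N before placing the block.
- **Block in pocket:** it touched down at the height expected for the pocket floor. The pictures show it inside the lips with its notch in line with the bolt.
- **Bolt home:** I felt the end stop at 14, then 23 N, after about 156 mm of travel (155 mm nominal). The knob appears where it should when fully home, and the bolt is in the keeper.
- **Arm clear:** it was well away from the fixture, with wrist force near zero.

**Disagreements:** the two cameras differed by about 2–3 mm on positions. I settled the fixture's position along the bolt from the back stop. The wrist force read a few newtons of offset while pinching the knob.

I did not touch the uncut block, glue, tape or look-alikes. I didn't take a separate final picture of all of them.

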